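Tidy the bathing things on the plank

ROBOT

A 6-joint arm with a two-finger parallel gripper is mounted at the origin on the work surface. World frame = base frame: x ahead of the robot, y to its left, z up, the work surface at z = 0. Lengths are in m, angles in rad, forces in N, time in s.
With the tool pointing down it reaches from about 0.4 to 0.925 m from the base axis. Payload 3.4 kg.
Tool frame: the origin (TCP) lies between the finger pads; the fingertips stand 17 mm ahead of it and the grasp point (between the pads) lies 2 mm behind it; z points along the fingers, y is the line along which they close (so a half turn about z gives the same grasp; the last joint's range is limited). The gripper opens to 85 mm and grips with 20 to 120 N. Pads are 22 mm wide; open, the fingers measure 114 mm over their backs; the gripper's body (76 mm by 85 mm) begins 54 mm behind the grasp point. The pads swing forward as they close: fully open they stand 13 mm farther back than shut.
Start: joints at [-1.296, 0.307, 1.506, -0, 1.328, -0.073], TCP at [0.196, -0.541, 0.248] pointing down, gripper open.
Joint ranges: [-3.12, 3.12], [-1.05, 2.28], [0.14, 2.33], [-1.42, 4.57], [0.1, 2.73], [-2.68, 2.68]. Speed limits (rad/s): [2.57, 2.57, 3.14, 3.14, 3.14, 3.14].

INTERFACE

Orientations are given as [roll, pitch, yaw] about the fixed x, y, z axes, in that order (R = Rz(yaw) Ry(pitch) Rx(roll)).
In Python, from plant import bot gives the robot as it stands.
- The arm moves only by the tool step_arm, never from a script. Its argument "motion" is a list of rows, each a list of 3 entries, a list of its own where there are three numbers: the shift along the tool's x, y, z in shares of 1000 mm (1.0 is 1000 mm), then the turn, a rotation vector about the tool's x, y, z in parts of the range, where 1.0 means pi rad, then the opening, from 0 (shut) to 1 (fully open). In form: [[[tx, ty, tz], [wx, wy, wz], gripper], ...]. A call has 1 to 20 rows; each row is the pose to reach, as a shift and turn from the pose commanded when the call began, along the tool's axes at that moment; what a row does not reach only later rows make up. A row lasts 1/12 s, in which the tool goes at most 41.7 mm and 7.16 degrees, less where a joint would pass 70% of its speed; a pose out of reach is approached as far as the arm can. Shift and turn numbers lie between -1 and 1, and a call with a number outside is refused. A call with a gripper value outside its range is refused whole. The fingers move at their own pace and stop on an object; "force" is the grip in N (left out, the last holds). Time passes only in rows, so rows that repeat a pose let the fingers close. It gives the time, the measured TCP pose, the force, the opening and the grip force at its end, in the units of the state.
- bot.get_state(): the state, without advancing time (a new reading comes with each control period).
- bot.snapshot(name): name is "scene" or "top" or "wrist"; returns a dict with "color" (420x560x3 uint8, blue, green, red), "fx", "fy", "cx", "cy" (pixels), "extrinsics" (4x4, takes a point from camera to world coordinates); the wrist camera has in their place "T_tool_cam" (4x4, takes a point from camera to tool coordinates, whose origin is the TCP and whose axes are the flange's). Camera axes: x right, y down, z forward; pixel columns grow to the right and rows downward; lengths in m; the calibration is good to about 2 mm. The wrist camera is an equidistant fisheye: a pixel r from the principal point sees the ray r / f radians off the axis. A picture is of the moment at which its call begins: read the wrist's pose just before it. There is no depth.
- bot.finish_job(): hands the job in; it is judged then, once.
The state is a dict: "time_s": time; "joints": joint angles; "joint_velocities": joint speeds; "joint_efforts": joint torques, N m; "ee_pos": TCP position; "eef_rot": TCP orientation; "force": force on the tool from outside, world axes, zero at the start; "wrist_torque": the same for the moment, N m; "grip_width": finger opening in m; "finger_force": force on a finger pad.
Only numpy, scipy, OpenCV 4.12 (cv2) and the standard library are available. Lean on these libraries where they do the work, as an engineer would, in place of code of your own. Each camera call takes 0.05 s, during which the arm holds its last target. There are 200 camera calls.

TASK

Tidy up after the bath: put the soap bar in the clear soap case, the pumice stone in the slatted wooden rack, the nail clipper in the round steel dish and the comb in the white plastic basket, in any order. Set each one down gently, without dropping or throwing it, so that it lies flat on the floor of its place and the same way up as now. Leave the lota and the cup standing where they are.

Things in the scene. Friction and masses are not known exactly. Their poses are not given: they have to be found in the camera images.
- soap: Loose bar of cream-coloured soap, smooth with rounded edges: 78 mm long (y), 46 mm wide (x), 30 mm tall, about 0.1 kg. Belongs in the soap case. To clear the case's walls when setting down, keep the fingertips at least 14 mm above its underside. Origin: centre of its underside, z up, long side along y, short side along x.
- stone: Loose grey pumice stone, a rough pitted block with fairly square edges: 70 mm long (y), 42 mm wide (x), 40 mm tall, about 0.09 kg. Belongs in the wooden rack. To clear the rack's lip when setting down, keep the fingertips at least 14 mm above its underside. Origin: centre of its underside, z up, long side along y, short side along x.
- clipper: Loose steel nail clipper lying flat, lever up: 62 mm long (y), 13 mm wide (x), 13 mm tall with its lever (the lower body is 7 mm tall), about 0.035 kg. Belongs in the steel dish. Origin: centre of its underside, z up, long side along y, short side along x.
- comb: Loose flat green plastic comb: 110 mm long (y), 32 mm wide (x; spine on the +x side, teeth towards -x, they are as firm as one plate), 7 mm thick, about 0.03 kg. Belongs in the white basket. Origin: centre of its underside, z up, long side along y, short side along x.
- soap_case: Open clear plastic soap case with thin grey rim, fixed to the plank: outside 110 mm long (y), 80 mm wide (x), 16 mm tall; inside 105 x 75 mm, inner floor 3 mm above the plank, walls 2.5 mm thick. Origin: centre of its underside, z up, long side along y, short side along x.
- stone_rack: Slatted wooden rack with a raised lip, fixed to the plank: outside 116 mm long (y), 88 mm wide (x), 22 mm tall; inside the lip 104 x 76 mm, slat tops 10 mm above the plank. Origin: centre of its underside, z up, long side along y, short side along x.
- dish: Round shallow steel dish, fixed to the plank: 128 mm across the rim, 16 mm tall, flat inner floor about 110 mm across and 3 mm above the plank. Origin: centre of its underside, z up; round, so its yaw does not matter.
- basket: White plastic basket, open-topped with slotted sides, fixed to the plank: outside 150 mm long (y), 115 mm wide (x), 45 mm tall; inside 144 x 109 mm, inner floor 3 mm above the plank, walls 3 mm thick. Origin: centre of its underside, z up, long side along y, short side along x.
- lota: Dented round aluminium water pot (lota), loose, 112 mm across the belly, 105 mm tall, beyond the other things. To be left alone. Origin: centre of its underside.
- cup: White ceramic cup without handle, loose, 78 mm across the rim, 85 mm tall, beyond the other things. To be left alone. Origin: centre of its underside.
Things that resemble listed ones, but are neither listed nor needed, are in the scene too. There is more than one size of the stone; the one meant has the size given above. Of the things shaped like the clipper, the steel one is meant.

How it is judged:
At the end, for the whole second after the job is handed in: Soap in the case (centres within 18 mm each way), stone in the rack (22 mm), comb in the basket (45 mm), clipper within 50 mm of the dish's centre; each flat on its floor (5 mm), same way up (tilt < 0.2 rad), at rest (< 0.02 m/s); lota and cup upright within 20 mm of where they were (x of soap in the frame of soap_case between -0.018 and 0.018 m and y of soap in the frame of soap_case between -0.018 and 0.018 m and z of soap in the frame of soap_case between 0 and 0.008 m and x of stone in the frame of stone_rack between -0.022 and 0.022 m and y of stone in the frame of stone_rack between -0.022 and 0.022 m and z of stone in the frame of stone_rack between 0.007 and 0.015 m and x of comb in the frame of basket between -0.045 and 0.045 m and y of comb in the frame of basket between -0.045 and 0.045 m and z of comb in the frame of basket between 0 and 0.008 m and horizontal distance between clipper and dish below 0.05 m and z of clipper in the frame of dish between 0 and 0.008 m and angle between each of soap, stone, clipper, comb's own z axis and vertical below 0.2 rad and linear speed of each of soap, stone, clipper, comb below 0.02 m/s and angular speed of each of soap, stone, clipper, comb below 0.2 rad/s and distance of each of lota, cup from where it was at the start of the episode below 0.02 m and angle between each of lota, cup's own z axis and vertical below 0.1 rad); the robot touches nothing.
It fails at once if one of the four things is dropped or thrown (free of the fingers at over 1 m/s, a fall of about 5 cm) ((linear speed of soap above 1 m/s and contact force between soap and the fingers below 0.05 N) or (linear speed of stone above 1 m/s and contact force between stone and the fingers below 0.05 N) or (linear speed of clipper above 1 m/s and contact force between clipper and the fingers below 0.05 N) or (linear speed of comb above 1 m/s and contact force between comb and the fingers below 0.05 N)).
It fails at once if the lota is shifted by over 20 mm or knocked over (distance of lota from where it was at the start of the episode above 0.02 m or angle between lota's own z axis and vertical above 0.5 rad).
It fails at once if the cup is shifted by over 20 mm or knocked over (distance of cup from where it was at the start of the episode above 0.02 m or angle between cup's own z axis and vertical above 0.5 rad).
It also fails if it takes over 112 s, if anything falls off the work surface, if the arm or the gripper's body presses on something with over 40 N, if the wrist force passes 120 N, or if a joint passes its speed limit or range.

## Working session

There is one attempt and no reset: what is moved stays moved. The work goes in short steps, Python scripts to look and compute and a tool call to move; the robot and the scene stay as the last step left them, time stands still between calls to the robot, and variables do not carry over. Pictures are saved under pics/ and viewed, at most 14 in all, crops included, and the job is handed in when it is done.

Besides the shell and the picture viewer there is one more tool, called after ">>>" by a JSON object that holds its "name" and its "arguments". step_arm: Moves the arm, as the interface text tells. Its arguments: {"type":"object","properties":{"motion":{"type":"array","items":{"type":"array"}},"force":{"type":"number"}},"required":["motion"]}

```bash
mkdir -p pics && ls
python3 - <<'E'
from plant import bot
import cv2,numpy as np
for n in ["scene","top","wrist"]:
    st=bot.get_state()
    s=bot.snapshot(n); cv2.imwrite(f"pics/{n}0.png",s["color"])
    np.save(f"pics/{n}0.npy",{k:v for k,v in s.items() if k!="color"}|{"st":st},allow_pickle=True)
    print(n,{k:(np.round(v,4).tolist() if k!="color" else 0) for k,v in s.items()})
print(st)
E
```

```text
pics
scene {'color': 0, 'fx': 394.7363, 'fy': 394.7363, 'cx': 275.5277, 'cy': 206.4214, 'extrinsics': [[0.6772, 0.4896, -0.5493, 0.9861], [0.7358, -0.4602, 0.4969, -0.409], [-0.0095, -0.7406, -0.6718, 0.609], [0.0, 0.0, 0.0, 1.0]]}
top {'color': 0, 'fx': 411.0926, 'fy': 411.0926, 'cx': 278.3419, 'cy': 209.7491, 'extrinsics': [[0.0202, -0.9848, 0.1725, 0.3306], [-0.9997, -0.0178, 0.0155, -0.0062], [-0.0122, -0.1727, -0.9849, 1.1066], [0.0, 0.0, 0.0, 1.0]]}
wrist {'color': 0, 'fx': 325.1923, 'fy': 325.1923, 'cx': 282.4139, 'cy': 202.8269, 'T_tool_cam': [[-0.0002, -0.9659, -0.259, 0.0656], [1.0, -0.0001, -0.0002, 0.0006], [0.0002, -0.259, 0.9659, -0.1247], [0.0, 0.0, 0.0, 1.0]]}
{'time_s': 0.1, 'joints': array([-1.29649779e+00,  3.07519861e-01,  1.50751868e+00, -3.35200409e-05,
        1.32839502e+00, -7.35117270e-02]), 'joint_velocities': array([-0.00077378, -0.0019655 , -0.00327954, -0.00038342, -0.00012301,
        0.00035311]), 'joint_efforts': array([-1.02467272e-04, -4.58529925e+01, -2.52606690e+01, -1.92293069e-04,
        5.63010952e-03, -2.83318695e-05]), 'ee_pos': array([ 0.19578547, -0.54002543,  0.24746979]), 'eef_rot': array([-3.13975433e+00, -1.02769044e-04,  3.47818243e-01]), 'force': array([-0.44189518, -0.02894338,  0.19054533]), 'wrist_torque': array([ 0.03332876, -0.02417778, -0.05162896]), 'finger_force': 0.0, 'grip_width': 0.0855104340592965}
```

View pics/top0.png

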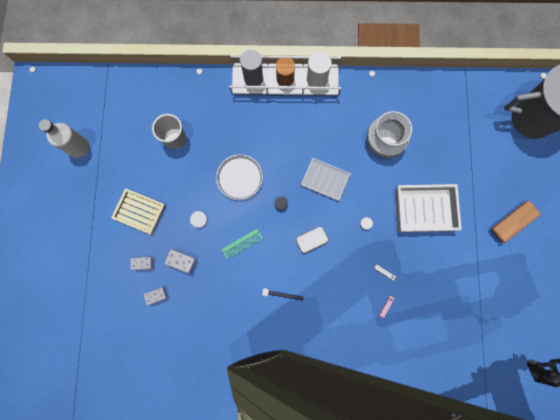

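View pics/scene0.png

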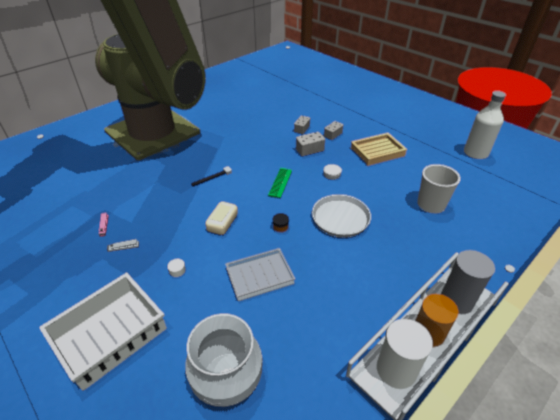

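Top view: the pumice-like blocks are at (141,264), (181,262) and (155,296), and the clipper-like things at (385,272), steel, and (387,307), pink. The other positions are soap (312,240), comb (242,244), rack (138,212), dish (240,178), case (326,180), basket (428,208), lota (390,135) and cup (169,130). The biggest block, (181,262), and the steel clipper should be the ones meant. I'll check their sizes and an enlarged crop.

```bash
cat > h.py <<'E'
import cv2,numpy as np
def load(n,i=0): return cv2.imread(f"pics/{n}{i}.png"),np.load(f"pics/{n}{i}.npy",allow_pickle=True).item()
from scipy.spatial.transform import Rotation as Ro
def ext(c):
    if "extrinsics" in c: return np.array(c["extrinsics"])
    T=np.eye(4);T[:3,:3]=Ro.from_euler("xyz",c["st"]["eef_rot"]).as_matrix();T[:3,3]=c["st"]["ee_pos"]
    return T@np.array(c["T_tool_cam"])
def ray(c,p):
    T=ext(c);u=(p[0]-c["cx"])/c["fx"];v=(p[1]-c["cy"])/c["fy"]
    if "extrinsics" in c: d=np.array([u,v,1.])
    else:
        r=np.hypot(u,v)+1e-12;d=np.array([np.sin(r)*u/r,np.sin(r)*v/r,np.cos(r)])
    d=T[:3,:3]@d
    return T[:3,3],d/np.linalg.norm(d)
def onz(c,p,z):
    o,d=ray(c,p);return o+d*(z-o[2])/d[2]
def tri(obs):
    A=np.zeros((3,3));b=np.zeros(3)
    rs=[ray(c,p) for c,p in obs]
    for o,d in rs:
        M=np.eye(3)-np.outer(d,d);A+=M;b+=M@o
    X=np.linalg.solve(A,b)
    return X,max(np.linalg.norm(np.cross(X-o,d)) for o,d in rs)
def proj(c,P):
    T=np.linalg.inv(ext(c));q=T[:3,:3]@np.asarray(P)+T[:3,3]
    if "extrinsics" in c: return np.array([c["cx"]+c["fx"]*q[0]/q[2],c["cy"]+c["fy"]*q[1]/q[2]])
    t=np.arctan2(np.hypot(q[0],q[1]),q[2]);r=np.hypot(q[0],q[1])+1e-12
    return np.array([c["cx"]+c["fx"]*t*q[0]/r,c["cy"]+c["fy"]*t*q[1]/r])
E
python3 - <<'E'
from h import *
ti,tc=load("top");si,sc=load("scene")
for n,a,b in [("stoneA",(181,262),(310,144)),("stoneB",(141,264),(302,124)),("stoneC",(155,296),(334,129)),("soap",(312,240),(222,217)),("clip",(385,272),(124,245)),("pink",(387,307),(103,224)),("comb",(242,244),(280,183)),("rack",(138,212),(379,148)),("dish",(240,178),(341,215)),("case",(326,180),(260,273)),("basket",(428,208),(104,327)),("lotarim",(393,130),(221,345)),("cuprim",(169,127),(439,179))]:
    X,e=tri([(tc,a),(sc,b)]);print(n,X.round(3),round(e,4))
crops=[(120,240,210,310),(200,210,290,280),(270,205,360,275),(360,245,450,315)]
m=[cv2.resize(ti[y0:y1,x0:x1],(400,300),interpolation=cv2.INTER_CUBIC) if 0 else cv2.resize(ti[y0:y1,x0:x1],None,fx=4.4,fy=4.2,interpolation=cv2.INTER_CUBIC) for x0,y0,x1,y1 in crops]
cv2.imwrite("pics/crop1.png",np.vstack([np.hstack(m[:2]),np.hstack(m[2:])]))
# segment non-blue blobs in top -> rects on plane
hsv=cv2.cvtColor(ti,cv2.COLOR_BGR2HSV)
mask=((cv2.inRange(hsv,(98,90,0),(125,255,255))==0)*255).astype(np.uint8)
n,l,s,c=cv2.connectedComponentsWithStats(mask)
for i in range(1,n):
    if 60<s[i,4]<6000:
        p=np.argwhere(l==i)[:,::-1].astype(np.float32)
        H=np.array([onz(tc,q,0.02)[:2] for q in p],np.float32)*1000
        (cx,cy),(w,h),a=cv2.minAreaRect(H);print(c[i].round(),s[i,4],"xy mm",round(cx),round(cy),"size",round(w),round(h),"ang",round(a))
E
```

```text
stoneA [0.378 0.267 0.015] 0.002
stoneB [0.345 0.324 0.054] 0.0392
stoneC [ 0.318  0.372 -0.015] 0.0459
soap [ 0.443 -0.079  0.013] 0.0021
clip [ 0.363 -0.272  0.004] 0.0022
pink [ 0.272 -0.276  0.002] 0.0016
comb [ 0.43   0.109 -0.003] 0.0012
rack [0.512 0.395 0.008] 0.0027
dish [0.612 0.121 0.006] 0.0027
case [ 0.611 -0.116  0.005] 0.0031
basket [ 0.532 -0.386  0.025] 0.0012
lotarim [ 0.724 -0.281  0.092] 0.0018
cuprim [0.728 0.304 0.076] 0.0006
[389. 134.] 1639 xy mm 740 -290 size 116 140 ang 71
[169. 131.] 888 xy mm 737 321 size 110 83 ang 29
[ 65. 138.] 1087 xy mm 716 616 size 167 69 ang 55
[239. 177.] 1723 xy mm 610 120 size 127 128 ang 47
[325. 179.] 1295 xy mm 608 -115 size 114 86 ang 68
[428. 208.] 2995 xy mm 535 -388 size 128 170 ang 1
[138. 211.] 1554 xy mm 510 389 size 126 93 ang 69
[280. 203.] 132 xy mm 539 5 size 33 30 ang 1
[516. 221.] 994 xy mm 502 -620 size 52 136 ang 37
[198. 219.] 239 xy mm 492 226 size 44 43 ang 3
[366. 223.] 138 xy mm 489 -223 size 32 33 ang 89
[312. 239.] 543 xy mm 443 -79 size 48 80 ang 28
[241. 243.] 470 xy mm 429 106 size 32 108 ang 32
[179. 261.] 464 xy mm 380 269 size 74 44 ang 70
[141. 263.] 270 xy mm 372 371 size 31 57 ang 1
[385. 272.] 138 xy mm 361 -269 size 62 15 ang 59
[154. 296.] 270 xy mm 288 328 size 33 54 ang 22
[277. 294.] 135 xy mm 295 -2 size 105 20 ang 77
[386. 306.] 153 xy mm 274 -272 size 16 62 ang 60
[545. 372.] 536 xy mm 121 -660 size 59 80 ang 1
```

View pics/crop1.png

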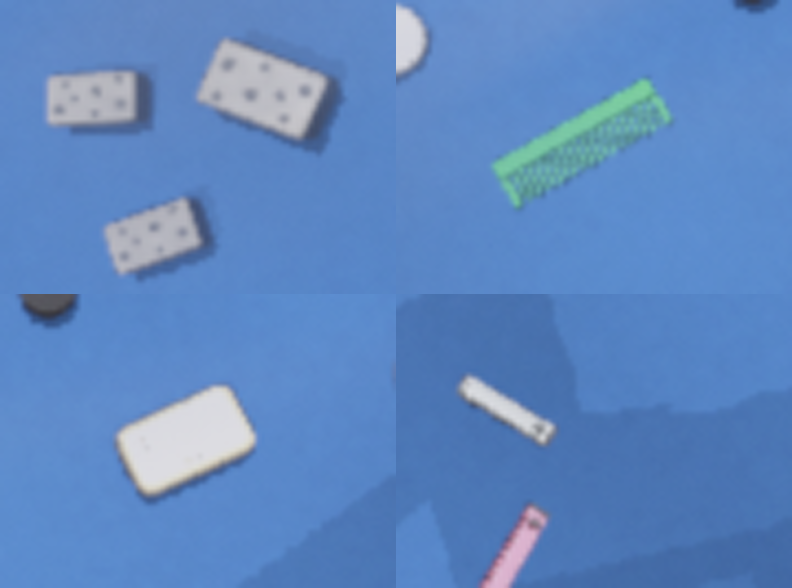

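The largest block, 74x44 mm as segmented, fits 70x42. The other two, about 31x55, are decoys. The lower-right crop shows the steel clipper at (385,272) above the pink one. Next I fit each shape's pose and base height to its silhouette in both views.

```bash
cat > fit.py <<'E'
from h import *
from scipy.optimize import minimize
ims={n:load(n) for n in("top","scene")}
def mask(im,p):
    h=cv2.cvtColor(im,cv2.COLOR_BGR2HSV)
    m=((cv2.inRange(h,(98,90,0),(125,255,255))==0)*255).astype(np.uint8)
    n,l,s,c=cv2.connectedComponentsWithStats(m,connectivity=4)
    ys,xs=np.nonzero(l);k=np.argmin((xs-p[0])**2+(ys-p[1])**2);m=(l==l[ys[k],xs[k]]).astype(np.uint8)
    hull=cv2.convexHull(max(cv2.findContours(m,0,2)[0],key=len)); return hull[:,0].astype(float)
def pts(kind,L,W,H,v):
    x,y,z,a=v
    if kind=="round":
        t=np.linspace(0,2*np.pi,40,endpoint=False);P=[(W/2*np.cos(u),W/2*np.sin(u),H) for u in t]+[(L/2*np.cos(u),L/2*np.sin(u),0) for u in t]
    else: P=[(i*L/2,j*W/2,k*H) for i in(-1,1) for j in(-1,1) for k in(0,1)]
    P=np.array(P);R=np.array([[np.cos(a),-np.sin(a)],[np.sin(a),np.cos(a)]])
    return np.c_[P[:,:2]@R.T+[x,y],P[:,2]+z]
S=8
def fill(h,o):
    im=np.zeros((900,1100),np.uint8);cv2.fillConvexPoly(im,np.round((h-o)*S*16).astype(np.int32),255,shift=4);return im>0
def fit(n,kind,L,W,H,a,b,x0,use=("top","scene")):
    M=[]
    for v,p in zip(("top","scene"),(a,b)):
        if v in use:
            h=mask(ims[v][0],p);o=h.min(0)-8;M.append((ims[v][1],fill(h,o),o))
    def cost(v):
        s=0
        for c,m,o in M:
            q=cv2.convexHull(np.array([proj(c,P) for P in pts(kind,L,W,H,v)],np.float32))[:,0]
            f=fill(q,o);s+=1-(f&m).sum()/(f|m).sum()
        return s
    best=None
    for a0 in ([0] if kind=="round" else np.radians([-75,-45,-15,15,45,75])):
        v0=np.array([*x0,0,a0]);sx=np.vstack([v0]+[v0+d for d in np.diag([.01,.01,.008,.2])])
        r=minimize(cost,v0,method="Nelder-Mead",options=dict(initial_simplex=sx,maxiter=150,xatol=2e-4))
        if best is None or r.fun<best.fun:best=r
    print(n,"xyz mm",(best.x[:3]*1000).round(1),"long-axis yaw deg",round(np.degrees(best.x[3]),1),"cost",round(best.fun,3))
if __name__=="__main__":
    B=[("soap","box",.078,.046,.030,(312,240),(222,217),(.443,-.079)),("stone","box",.07,.042,.04,(181,262),(310,144),(.38,.269)),
    ("clip","box",.062,.013,.013,(385,272),(124,245),(.361,-.27)),("comb","box",.11,.032,.007,(242,244),(280,183),(.429,.106)),
    ("rack","box",.116,.088,.022,(138,212),(379,148),(.51,.39)),("case","box",.11,.08,.016,(326,180),(260,273),(.608,-.115)),
    ("basket","box",.15,.115,.045,(428,208),(104,327),(.535,-.388)),("dish","round",.11,.128,.016,(240,178),(341,215),(.61,.12))]
    for b in B: fit(*b)
E
time python3 fit.py
```

```text
soap xyz mm [443.3 -78.7  -5.9] long-axis yaw deg -62.9 cost 0.257
stone xyz mm [380.8 270.8   1.1] long-axis yaw deg -109.7 cost 0.483
clip xyz mm [ 361.4 -272.7   -2.8] long-axis yaw deg -121.8 cost 0.321
comb xyz mm [430.9 108.3  -2.4] long-axis yaw deg -57.8 cost 0.105
rack xyz mm [5.131e+02 3.910e+02 4.000e-01] long-axis yaw deg -111.0 cost 0.074
case xyz mm [ 612.4 -115.1   -0.7] long-axis yaw deg 68.0 cost 0.076
basket xyz mm [ 533.4 -384.4    3.6] long-axis yaw deg -87.9 cost 0.081
dish xyz mm [613.1 121.2  -3. ] long-axis yaw deg 9.9 cost 0.05
real	0m33.705s
user	0m33.559s
sys	0m0.639s
```

Every base comes out at z ≈ 0 to within a few mm, which matches standing on the plank, and the reach is fine. Next I work out the move to hover over the clipper.

```bash
cat > go.py <<'E'
import sys
from plant import bot
from h import *
def go(x,y,z,yaw):
    s=bot.get_state();R=Ro.from_euler("xyz",s["eef_rot"]);G=Ro.from_euler("xyz",[np.pi,0,np.radians(yaw)])
    d=R.inv().apply(np.array([x,y,z])-s["ee_pos"])*1000;w=(R.inv()*G).as_rotvec()
    print("t",round(s["time_s"],2),"pos",s["ee_pos"].round(4),"rot",s["eef_rot"].round(3),"F",s["force"].round(1),"grip",round(s["grip_width"],4),"| shift",d.round(1),"turn",w.round(3),"rows",max(np.linalg.norm(d)/41.7,np.degrees(np.linalg.norm(w))/7.16).round(1))
def pic(n,i):
    st=bot.get_state();s=bot.snapshot(n);cv2.imwrite(f"pics/{n}{i}.png",s["color"])
    np.save(f"pics/{n}{i}.npy",{k:v for k,v in s.items() if k!="color"}|{"st":st},allow_pickle=True)
if __name__=="__main__": go(*map(float,sys.argv[1:5]))
E
python3 go.py .361 -.272 .15 58.2
```

```text
t 0.15 pos [ 0.1958 -0.5401  0.2476] rot [-3.14  -0.     0.348] F [0.6 0.4 0.1] grip 0.0853 | shift [ 246.7 -195.6   97.9] turn [-0.002 -0.001 -0.668] rows 7.9
```

Careful with the scale: shifts go in shares of 1000 mm and turns go in shares of pi rad. That gives: 247 mm / 1000 = 0.247, -196 mm / 1000 = -0.196, -0.668 rad / 3.1416 = -0.2126.

>>> {"name": "step_arm", "arguments": {"motion": [[[0.247,-0.196,0.098],[-0.0006,-0.0003,-0.2126],0.4],[[0.247,-0.196,0.098],[-0.0006,-0.0003,-0.2126],0.4],[[0.247,-0.196,0.098],[-0.0006,-0.0003,-0.2126],0.4],[[0.247,-0.196,0.098],[-0.0006,-0.0003,-0.2126],0.4],[[0.247,-0.196,0.098],[-0.0006,-0.0003,-0.2126],0.4],[[0.247,-0.196,0.098],[-0.0006,-0.0003,-0.2126],0.4],[[0.247,-0.196,0.098],[-0.0006,-0.0003,-0.2126],0.4],[[0.247,-0.196,0.098],[-0.0006,-0.0003,-0.2126],0.4],[[0.247,-0.196,0.098],[-0.0006,-0.0003,-0.2126],0.4],[[0.247,-0.196,0.098],[-0.0006,-0.0003,-0.2126],0.4],[[0.247,-0.196,0.098],[-0.0006,-0.0003,-0.2126],0.4],[[0.247,-0.196,0.098],[-0.0006,-0.0003,-0.2126],0.4]], "force": 30}}

```text
time_s: 1.15
ee_pos: [0.3614, -0.2734, 0.1507]
eef_rot: [3.139, 0.002, 1.015]
force: [-0.2, 0.4, 0.5]
grip_width: 0.0336
finger_force: 0.0
```

Run:
```python
from go import *
go(.361,-.272,.02,58.2);pic("wrist",1);im,c=load("wrist",1);print(proj(c,(.361,-.272,.013)),proj(c,c["st"]["ee_pos"]+[0,0,-.017]))
```

```text
t 1.15 pos [ 0.3614 -0.2734  0.1507] rot [3.139e+00 2.000e-03 1.015e+00] F [-0.2  0.4  0.5] grip 0.0336 | shift [  1.3  -1.5 130.7] turn [ 0.003  0.002 -0.001] rows 3.1
[279.97955683 195.36012195] [281.1037504  257.83419027]
```

View pics/wrist1.png

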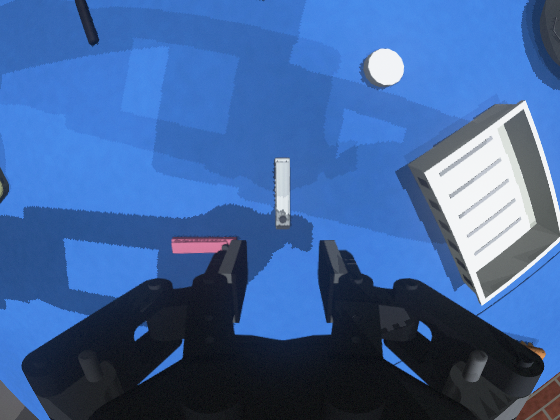

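The wrist view shows the steel clipper upright at (282,192), in line with the fingers, whose tips are at (240,240) and (325,240). The pink clipper is at left (205,245). I'll refine its xy from this pixel and go down.

Run:
```python
from go import *
ti,tc=load("top");im,c=load("wrist",1)
X,e=tri([(c,(282.5,192)),(tc,(385,272))]);print("tri",X.round(4),e)
P=onz(c,(282.5,192),.012);print(P)
go(P[0],P[1],.019,58.2)
```

```text
tri [ 0.3621 -0.2748 -0.0023] 0.0010548628248823006
[ 0.36416781 -0.27087194  0.012     ]
t 1.2 pos [ 0.3613 -0.2736  0.1508] rot [3.139e+00 2.000e-03 1.014e+00] F [ 1.  -0.9 -0.2] grip 0.0342 | shift [  4.2   0.6 131.7] turn [ 0.003  0.002 -0.002] rows 3.2
```

Converted, 131 mm / 1000 = 0.131, 130 mm / 1000 = 0.13, 0.003 rad / 3.1416 = 0.001.

>>> {"name": "step_arm", "arguments": {"motion": [[[0.004,0.0005,0.035],[0.001,0.0006,0],0.4],[[0.004,0.0005,0.07],[0.001,0.0006,0],0.4],[[0.004,0.0005,0.095],[0.001,0.0006,0],0.4],[[0.004,0.0005,0.11],[0.001,0.0006,0],0.4],[[0.004,0.0005,0.12],[0.001,0.0006,0],0.4],[[0.004,0.0005,0.126],[0.001,0.0006,0],0.4],[[0.004,0.0005,0.13],[0.001,0.0006,0],0.4],[[0.004,0.0005,0.131],[0.001,0.0006,0],0.4],[[0.004,0.0005,0.131],[0.001,0.0006,0],0.4],[[0.004,0.0005,0.131],[0.001,0.0006,0],0.0],[[0.004,0.0005,0.131],[0.001,0.0006,0],0.0],[[0.004,0.0005,0.131],[0.001,0.0006,0],0.0],[[0.004,0.0005,0.131],[0.001,0.0006,0],0.0],[[0.004,0.0005,0.131],[0.001,0.0006,0],0.0],[[0.004,0.0005,0.131],[0.001,0.0006,0],0.0]], "force": 30}}

```text
time_s: 2.45
ee_pos: [0.3644, -0.2698, 0.0201]
eef_rot: [3.141, 0.0, 1.016]
force: [-1.7, -0.1, 6.4]
grip_width: 0.0118
finger_force: 30.9
```

```bash
python3 go.py .361 -.272 .15 58.2
```

```text
t 2.45 pos [ 0.3644 -0.2698  0.0201] rot [3.141 0.    1.016] F [-1.7 -0.1  6.4] grip 0.0118 | shift [  -3.7   -1.7 -129.9] turn [0. 0. 0.] rows 3.1
```

Converted, 463 mm / 1000 = 0.463, -100 mm / 1000 = -0.1.

>>> {"name": "step_arm", "arguments": {"motion": [[[0,0,-0.015],[0,0,0],0],[[0,0,-0.045],[0,0,0],0],[[0,0,-0.08],[0,0,0],0],[[0.02,0,-0.1],[0,0,0],0],[[0.055,0.001,-0.1],[0,0,0],0],[[0.095,0.001,-0.1],[0,0,0],0],[[0.135,0.001,-0.1],[0,0,0],0],[[0.175,0.002,-0.1],[0,0,0],0],[[0.215,0.002,-0.1],[0,0,0],0],[[0.255,0.003,-0.1],[0,0,0],0],[[0.295,0.003,-0.1],[0,0,0],0],[[0.335,0.004,-0.1],[0,0,0],0],[[0.375,0.004,-0.1],[0,0,0],0],[[0.415,0.005,-0.1],[0,0,0],0],[[0.445,0.005,-0.1],[0,0,0],0],[[0.463,0.005,-0.1],[0,0,0],0],[[0.463,0.005,-0.1],[0,0,0],0],[[0.463,0.005,-0.1],[0,0,0],0]]}}

```text
time_s: 3.95
ee_pos: [0.612, 0.1225, 0.119]
eef_rot: [-3.14, 0.0, 1.018]
force: [-0.8, 0.1, -0.5]
grip_width: 0.0114
finger_force: 30.2
```

```bash
python3 go.py .613 .121 .024 58.2
```

```text
t 3.95 pos [0.612  0.1225 0.119 ] rot [-3.14   0.     1.018] F [-0.8  0.1 -0.5] grip 0.0114 | shift [-0.7  1.8 95. ] turn [-0.002  0.     0.002] rows 2.3
```

Converted, 95.5 mm / 1000 = 0.0955, 95 mm / 1000 = 0.095.

>>> {"name": "step_arm", "arguments": {"motion": [[[-0.001,0.002,0.035],[0,0,0],0],[[-0.001,0.002,0.065],[0,0,0],0],[[-0.001,0.002,0.082],[0,0,0],0],[[-0.001,0.002,0.09],[0,0,0],0],[[-0.001,0.002,0.093],[0,0,0],0],[[-0.001,0.002,0.095],[0,0,0],0],[[-0.001,0.002,0.0955],[0,0,0],0],[[-0.001,0.002,0.0955],[0,0,0],0],[[-0.001,0.002,0.0955],[0,0,0],0]]}}

```text
time_s: 4.7
ee_pos: [0.6143, 0.1197, 0.0253]
eef_rot: [3.141, -0.002, 1.016]
force: [-0.5, -0.1, -0.4]
grip_width: 0.0119
finger_force: 30.2
```

Converted, -100 mm / 1000 = -0.1, -75 mm / 1000 = -0.075.

>>> {"name": "step_arm", "arguments": {"motion": [[[0,0,0],[0,0,0],0.2],[[0,0,0],[0,0,0],0.3],[[0,0,0],[0,0,0],0.35],[[0,0,0],[0,0,0],0.35],[[0,0,-0.01],[0,0,0],0.35],[[0,0,-0.04],[0,0,0],0.4],[[0,0,-0.075],[0,0,0],0.4],[[0,0,-0.1],[0,0,0],0.4],[[0,0,-0.1],[0,0,0],0.4],[[0,0,-0.1],[0,0,0],0.4]]}}

```text
time_s: 5.53
ee_pos: [0.615, 0.1198, 0.1268]
eef_rot: [3.139, -0.004, 1.016]
force: [0.8, -0.0, -1.2]
grip_width: 0.0342
finger_force: 0.0
```

Run:
```python
from go import *
go(.443,-.079,.13,117.1);pic("wrist",2)
```

```text
t 5.53 pos [0.615  0.1198 0.1268] rot [ 3.139 -0.004  1.016] F [ 0.8 -0.  -1.2] grip 0.0342 | shift [-259.6  -41.5   -4.2] turn [ 0.004 -0.002 -1.028] rows 8.2
```

View pics/wrist2.png

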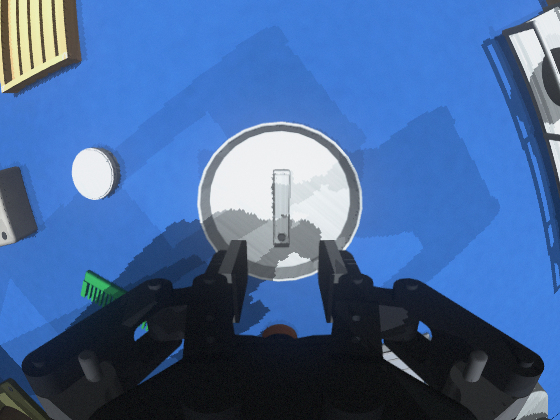

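The clipper lies flat in the dish at (282,208), near its centre (280,200). The soap is next.

Converted, -260 mm / 1000 = -0.26, -41 mm / 1000 = -0.041, -1.028 rad / 3.1416 = -0.3272.

>>> {"name": "step_arm", "arguments": {"motion": [[[-0.26,-0.041,-0.03],[0.0013,-0.0006,-0.3272],0.9],[[-0.26,-0.041,-0.03],[0.0013,-0.0006,-0.3272],0.9],[[-0.26,-0.041,-0.03],[0.0013,-0.0006,-0.3272],0.9],[[-0.26,-0.041,-0.03],[0.0013,-0.0006,-0.3272],0.9],[[-0.26,-0.041,-0.03],[0.0013,-0.0006,-0.3272],0.9],[[-0.26,-0.041,-0.03],[0.0013,-0.0006,-0.3272],0.9],[[-0.26,-0.041,-0.03],[0.0013,-0.0006,-0.3272],0.9],[[-0.26,-0.041,-0.03],[0.0013,-0.0006,-0.3272],0.9],[[-0.26,-0.041,-0.03],[0.0013,-0.0006,-0.3272],0.9],[[-0.26,-0.041,-0.03],[0.0013,-0.0006,-0.3272],0.9],[[-0.26,-0.041,-0.03],[0.0013,-0.0006,-0.3272],0.9],[[-0.26,-0.041,-0.03],[0.0013,-0.0006,-0.3272],0.9]]}}

```text
time_s: 6.58
ee_pos: [0.4412, -0.0795, 0.1532]
eef_rot: [-3.136, -0.003, 2.043]
force: [0.4, 0.0, 0.7]
grip_width: 0.0768
finger_force: 0.0
```

Run:
```python
from go import *
go(.443,-.079,.033,117.1);pic("wrist",3);im,c=load("wrist",3)
print(proj(c,(.443,-.079,.03)))
```

```text
t 6.58 pos [ 0.4412 -0.0795  0.1532] rot [-3.136e+00 -3.000e-03  2.043e+00] F [0.4 0.  0.7] grip 0.0768 | shift [ -0.7   2.6 120.2] turn [-0.006 -0.003 -0.001] rows 2.9
[285.6083469  201.73880076]
```

View pics/wrist3.png

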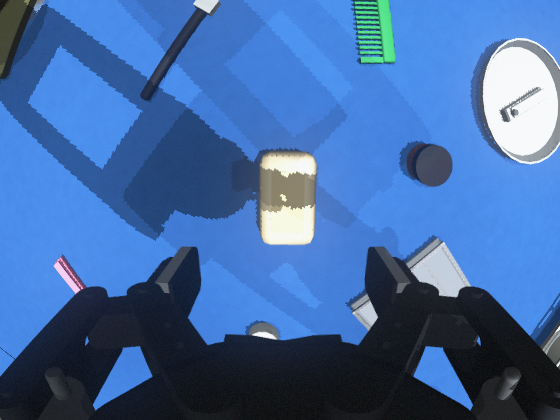

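The soap is at (288,197), spanning rows 150–245, and is square to the fingers. I triangulate it with the top view.

Run:
```python
from go import *
ti,tc=load("top");im,c=load("wrist",3)
X,e=tri([(c,(288,197.5)),(tc,(312,239.5))]);print("tri",X.round(4),e)
P=onz(c,(288,197.5),.024);print(P)
go(P[0],P[1],.029,117.1)
```

```text
tri [ 0.4452 -0.0808  0.0038] 0.0010517475965038862
[ 0.44383349 -0.07636979  0.024     ]
t 6.63 pos [ 0.4414 -0.0795  0.1533] rot [-3.136e+00 -3.000e-03  2.043e+00] F [-0.3 -0.8  0.4] grip 0.0769 | shift [  1.3   4.4 124.3] turn [-0.006 -0.003 -0.001] rows 3.0
```

Converted, 124 mm / 1000 = 0.124, 119 mm / 1000 = 0.119, -0.006 rad / 3.1416 = -0.0019.

>>> {"name": "step_arm", "arguments": {"motion": [[[0.001,0.004,0.035],[-0.0019,-0.001,0],0.9],[[0.001,0.004,0.07],[-0.0019,-0.001,0],0.9],[[0.001,0.004,0.095],[-0.0019,-0.001,0],0.9],[[0.001,0.004,0.11],[-0.0019,-0.001,0],0.9],[[0.001,0.004,0.119],[-0.0019,-0.001,0],0.9],[[0.001,0.004,0.124],[-0.0019,-0.001,0],0.9],[[0.001,0.004,0.124],[-0.0019,-0.001,0],0.9],[[0.001,0.004,0.124],[-0.0019,-0.001,0],0.8],[[0.001,0.004,0.124],[-0.0019,-0.001,0],0.65],[[0.001,0.004,0.124],[-0.0019,-0.001,0],0.5],[[0.001,0.004,0.124],[-0.0019,-0.001,0],0.3],[[0.001,0.004,0.124],[-0.0019,-0.001,0],0.3],[[0.001,0.004,0.124],[-0.0019,-0.001,0],0.3],[[0.001,0.004,0.124],[-0.0019,-0.001,0],0.3],[[0.001,0.004,0.124],[-0.0019,-0.001,0],0.3]]}}

```text
time_s: 7.88
ee_pos: [0.4448, -0.0773, 0.0308]
eef_rot: [3.139, 0.003, 2.044]
force: [0.3, 0.8, 6.5]
grip_width: 0.0453
finger_force: 31.5
```

```bash
python3 go.py .612 -.115 .10 68
```

```text
t 7.88 pos [ 0.4448 -0.0773  0.0308] rot [3.139e+00 3.000e-03 2.044e+00] F [0.3 0.8 6.5] grip 0.0453 | shift [-109.9  131.9  -68.5] turn [0.004 0.001 0.857] rows 6.9
```

Converted, 132 mm / 1000 = 0.132, 120 mm / 1000 = 0.12, 0.857 rad / 3.1416 = 0.2728.

>>> {"name": "step_arm", "arguments": {"motion": [[[0,0,-0.015],[0,0,0],0.3],[[0,0,-0.04],[0,0,0],0.3],[[-0.005,0.006,-0.07],[0,0,0.0159],0.3],[[-0.025,0.03,-0.07],[0.0006,0,0.0509],0.3],[[-0.045,0.054,-0.07],[0.0006,0,0.0891],0.3],[[-0.065,0.078,-0.07],[0.001,0,0.1273],0.3],[[-0.085,0.102,-0.07],[0.0013,0,0.1655],0.3],[[-0.1,0.12,-0.07],[0.0013,0,0.2037],0.3],[[-0.11,0.132,-0.07],[0.0013,0.0003,0.2419],0.3],[[-0.11,0.132,-0.07],[0.0013,0.0003,0.2728],0.3],[[-0.11,0.132,-0.07],[0.0013,0.0003,0.2728],0.3],[[-0.11,0.132,-0.07],[0.0013,0.0003,0.2728],0.3]]}}

```text
time_s: 8.88
ee_pos: [0.6108, -0.1148, 0.0998]
eef_rot: [-3.138, 0.001, 1.19]
force: [-0.7, 0.0, -0.8]
grip_width: 0.0454
finger_force: 31.6
```

Run:
```python
from go import *
go(.612,-.115,.034,68);pic("wrist",4)
im,c=load("wrist",4);print(proj(c,(.612,-.115,.016)))
```

```text
t 8.88 pos [ 0.6108 -0.1148  0.0998] rot [-3.138e+00  1.000e-03  1.190e+00] F [-0.7  0.  -0.8] grip 0.0454 | shift [ 0.3  1.4 65.8] turn [-0.004  0.001  0.003] rows 1.6
[283.83491421 215.69775984]
```

View pics/wrist4.png

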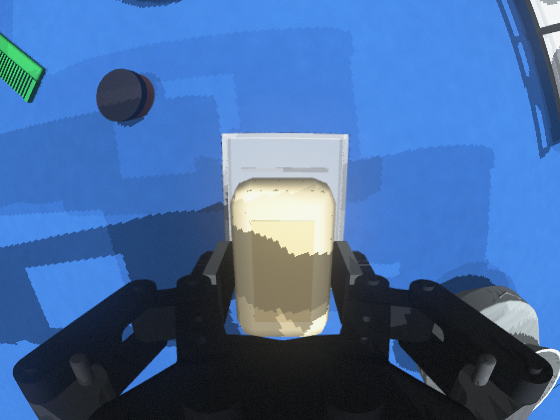

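The soap is held between the pads, far end at row 180. The case's far rim is at row 133, columns 222–348, centred under the soap. A quick check of how far along the long axis they line up.

Run:
```python
from go import *
im,c=load("wrist",4);a=np.radians(68);u=np.array([np.cos(a),np.sin(a),0])
print("rim pred",proj(c,np.array([.612,-.115,.016])+.055*u))
tcp=c["st"]["ee_pos"]
for px,z in(((285,133),.016),((283,180),.069+.022),((283,336),.069+.022)): P=onz(c,px,z);print(px,P.round(4),"along tool x from TCP mm",((P-tcp)@u*1000).round(1),"lateral(tool y)",((P-tcp)@[np.sin(a),-np.cos(a),0]*1000).round(1))
```

```text
rim pred [284.12852683 132.95590818]
(285, 133) [ 0.6331 -0.0642  0.016 ] along tool x from TCP mm 55.2 lateral(tool y) 1.7
(283, 180) [ 0.6261 -0.0787  0.091 ] along tool x from TCP mm 39.2 lateral(tool y) 0.7
(283, 336) [ 0.5964 -0.1531  0.091 ] along tool x from TCP mm -41.0 lateral(tool y) 0.9
```

Aligned to within 1–2 mm, so I lower it. Contact is expected at a TCP height of 0.034.

Converted, 67 mm / 1000 = 0.067, 66 mm / 1000 = 0.066, -0.004 rad / 3.1416 = -0.0013.

>>> {"name": "step_arm", "arguments": {"motion": [[[0,0.001,0.025],[-0.0013,0,0],0.3],[[0,0.001,0.045],[-0.0013,0,0],0.3],[[0,0.001,0.056],[-0.0013,0,0],0.3],[[0,0.001,0.061],[-0.0013,0,0],0.3],[[0,0.001,0.064],[-0.0013,0,0],0.3],[[0,0.001,0.066],[-0.0013,0,0],0.3],[[0,0.001,0.067],[-0.0013,0,0],0.3],[[0,0.001,0.067],[-0.0013,0,0],0.3],[[0,0.001,0.067],[-0.0013,0,0],0.3]]}}

```text
time_s: 9.68
ee_pos: [0.6131, -0.1155, 0.0341]
eef_rot: [3.138, 0.0, 1.187]
force: [-0.5, 0.1, -0.8]
grip_width: 0.0456
finger_force: 31.6
```

Converted, -100 mm / 1000 = -0.1, 1.5 mm / 1000 = 0.0015.

>>> {"name": "step_arm", "arguments": {"motion": [[[0,0,0.001],[0,0,0],0.3],[[0,0,0.0015],[0,0,0],0.3],[[0,0,0.0015],[0,0,0],0.3],[[0,0,0.0015],[0,0,0],0.6],[[0,0,0.0015],[0,0,0],0.65],[[0,0,0.0015],[0,0,0],0.7],[[0,0,0.0015],[0,0,0],0.7],[[0,0,-0.008],[0,0,0],0.75],[[0,0,-0.035],[0,0,0],0.9],[[0,0,-0.07],[0,0,0],0.9],[[0,0,-0.1],[0,0,0],0.9],[[0,0,-0.1],[0,0,0],0.9],[[0,0,-0.1],[0,0,0],0.9]]}}

```text
time_s: 10.77
ee_pos: [0.6141, -0.1156, 0.1363]
eef_rot: [3.134, -0.0, 1.187]
force: [0.5, -0.8, -0.9]
grip_width: 0.0769
finger_force: 0.0
```

Run:
```python
from go import *
go(.38,.270,.16,70.3);pic("wrist",5)
im,c=load("wrist",5);print(proj(c,(.612,-.115,.033)),proj(c,(.612,-.115,.016)))
```

```text
t 10.77 pos [ 0.6141 -0.1156  0.1363] rot [ 3.134 -0.     1.187] F [ 0.5 -0.8 -0.9] grip 0.0769 | shift [ 269.9 -361.3  -26.5] turn [ 0.008 -0.    -0.04 ] rows 10.8
[277.65361803 208.4324528 ] [277.8021064  202.43130304]
```

View pics/wrist5.png

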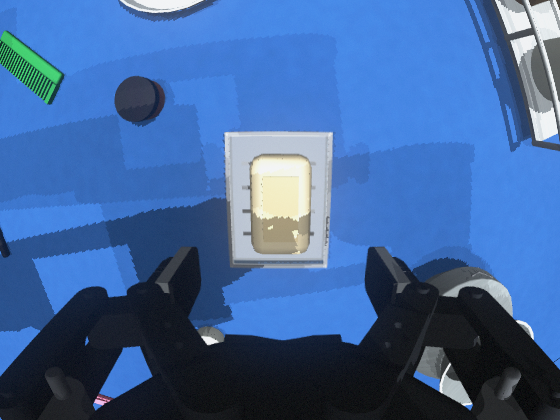

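The soap lies flat at (280,203), centred in the case (columns 225–333, rows 132–267). Now to hover over the stone.

Converted, -361 mm / 1000 = -0.361, 270 mm / 1000 = 0.27, -0.04 rad / 3.1416 = -0.0127.

>>> {"name": "step_arm", "arguments": {"motion": [[[0.27,-0.361,-0.026],[0.0025,0,-0.0127],0.9],[[0.27,-0.361,-0.026],[0.0025,0,-0.0127],0.9],[[0.27,-0.361,-0.026],[0.0025,0,-0.0127],0.9],[[0.27,-0.361,-0.026],[0.0025,0,-0.0127],0.9],[[0.27,-0.361,-0.026],[0.0025,0,-0.0127],0.9],[[0.27,-0.361,-0.026],[0.0025,0,-0.0127],0.9],[[0.27,-0.361,-0.026],[0.0025,0,-0.0127],0.9],[[0.27,-0.361,-0.026],[0.0025,0,-0.0127],0.9],[[0.27,-0.361,-0.026],[0.0025,0,-0.0127],0.9],[[0.27,-0.361,-0.026],[0.0025,0,-0.0127],0.9],[[0.27,-0.361,-0.026],[0.0025,0,-0.0127],0.9],[[0.27,-0.361,-0.026],[0.0025,0,-0.0127],0.9],[[0.27,-0.361,-0.026],[0.0025,0,-0.0127],0.9],[[0.27,-0.361,-0.026],[0.0025,0,-0.0127],0.9],[[0.27,-0.361,-0.026],[0.0025,0,-0.0127],0.9]]}}

```text
time_s: 12.07
ee_pos: [0.3788, 0.2692, 0.1576]
eef_rot: [-3.135, 0.002, 1.226]
force: [0.9, -0.1, 0.1]
grip_width: 0.0766
finger_force: 0.0
```

Run:
```python
from go import *
go(.38,.27,.036,70.3);pic("wrist",6);im,c=load("wrist",6)
print(proj(c,(.38,.27,.04)))
```

```text
t 12.07 pos [0.3788 0.2692 0.1576] rot [-3.135e+00  2.000e-03  1.226e+00] F [ 0.9 -0.1  0.1] grip 0.0766 | shift [  1.4   1.7 121.6] turn [-0.007  0.002 -0.001] rows 2.9
[283.98228352 201.27162265]
```

View pics/wrist6.png

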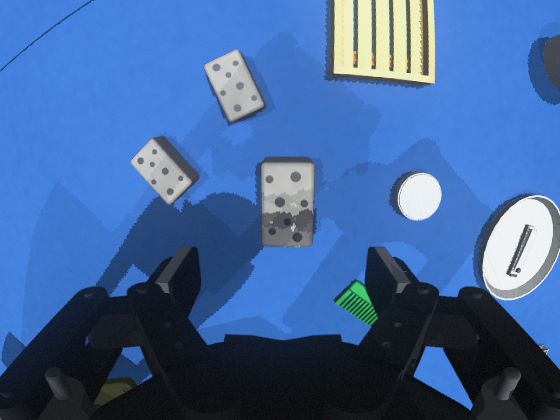

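The meant stone is at (288,204), square to the fingers. The smaller decoys are at (235,86) and (165,170). I check its size and height and work out the descent.

Run:
```python
from go import *
ti,tc=load("top");im,c=load("wrist",6)
a=onz(c,(287.5,163),.04);b=onz(c,(288,247),.04);l=onz(c,(261.5,205),.04);r=onz(c,(314,205),.04)
print("L",np.linalg.norm(a-b),"W",np.linalg.norm(l-r),a,b,"mid",(a+b)/2,(l+r)/2)
X,e=tri([(c,(287.7,204)),(tc,(180,261))]);print("tri",X.round(4),e)
P=(a+b+l+r)/4
go((l+r)[0]/2*.5+(a+b)[0]/4,(l+r)[1]/4+(a+b)[1]/4,.034,70.3)
```

```text
L 0.06782802778103594 W 0.04066049549169029 [0.39250963 0.29708036 0.04      ] [0.37020348 0.23302509 0.04      ] mid [0.38135655 0.26505273 0.04      ] [0.381749   0.26620584 0.04      ]
tri [0.3799 0.2645 0.0293] 0.00119501036226553
t 12.12 pos [0.3791 0.2691 0.1578] rot [-3.135e+00  2.000e-03  1.225e+00] F [-0.1 -0.2  0.8] grip 0.0767 | shift [ -2.2   4.4 123.8] turn [-0.007  0.002 -0.002] rows 3.0
```

Converted, 125 mm / 1000 = 0.125, 124 mm / 1000 = 0.124, -0.007 rad / 3.1416 = -0.0022.

>>> {"name": "step_arm", "arguments": {"motion": [[[-0.002,0.004,0.035],[-0.0022,0.0006,0],0.9],[[-0.002,0.004,0.07],[-0.0022,0.0006,0],0.9],[[-0.002,0.004,0.095],[-0.0022,0.0006,0],0.9],[[-0.002,0.004,0.11],[-0.0022,0.0006,0],0.9],[[-0.002,0.004,0.119],[-0.0022,0.0006,0],0.9],[[-0.002,0.004,0.124],[-0.0022,0.0006,0],0.9],[[-0.002,0.004,0.125],[-0.0022,0.0006,0],0.9],[[-0.002,0.004,0.125],[-0.0022,0.0006,0],0.8],[[-0.002,0.004,0.125],[-0.0022,0.0006,0],0.65],[[-0.002,0.004,0.125],[-0.0022,0.0006,0],0.5],[[-0.002,0.004,0.125],[-0.0022,0.0006,0],0.3],[[-0.002,0.004,0.125],[-0.0022,0.0006,0],0.3],[[-0.002,0.004,0.125],[-0.0022,0.0006,0],0.3],[[-0.002,0.004,0.125],[-0.0022,0.0006,0],0.3],[[-0.002,0.004,0.125],[-0.0022,0.0006,0],0.3]]}}

```text
time_s: 13.37
ee_pos: [0.3818, 0.2678, 0.0344]
eef_rot: [3.139, -0.003, 1.227]
force: [0.5, -0.9, 5.9]
grip_width: 0.0414
finger_force: 31.4
```

```bash
python3 go.py .513 .391 .11 69
```

```text
t 13.37 pos [0.3818 0.2678 0.0344] rot [ 3.139e+00 -3.000e-03  1.227e+00] F [ 0.5 -0.9  5.9] grip 0.0414 | shift [160.4  82.2 -74.8] turn [ 0.003 -0.003  0.023] rows 4.7
```

Converted, 160 mm / 1000 = 0.16, 155 mm / 1000 = 0.155, 0.023 rad / 3.1416 = 0.0073.

>>> {"name": "step_arm", "arguments": {"motion": [[[0,0,-0.015],[0,0,0],0.3],[[0,0,-0.04],[0,0,0],0.3],[[0.005,0.003,-0.07],[0,0,0],0.3],[[0.035,0.018,-0.075],[0.0006,0,0.0032],0.3],[[0.07,0.036,-0.075],[0.0006,0,0.0064],0.3],[[0.105,0.054,-0.075],[0.001,-0.001,0.0073],0.3],[[0.135,0.069,-0.075],[0.001,-0.001,0.0073],0.3],[[0.155,0.079,-0.075],[0.001,-0.001,0.0073],0.3],[[0.16,0.082,-0.075],[0.001,-0.001,0.0073],0.3],[[0.16,0.082,-0.075],[0.001,-0.001,0.0073],0.3],[[0.16,0.082,-0.075],[0.001,-0.001,0.0073],0.3]]}}

```text
time_s: 14.28
ee_pos: [0.5106, 0.3894, 0.108]
eef_rot: [-3.138, 0.004, 1.204]
force: [-0.4, -1.1, -1.2]
grip_width: 0.0415
finger_force: 31.0
```

Run:
```python
from go import *
go(.513,.391,.045,69);pic("wrist",7)
im,c=load("wrist",7);a=np.radians(69);u=np.array([np.cos(a),np.sin(a),0]);v=np.array([np.sin(a),-np.cos(a),0])
for s,t in((.058,-.044),(.058,.044),(.058,0)):print("rim pred",proj(c,np.array([.513,.391,.022])+s*u+t*v).round())
```

```text
t 14.28 pos [0.5106 0.3894 0.108 ] rot [-3.138  0.004  1.204] F [-0.4 -1.1 -1.2] grip 0.0415 | shift [ 2.6  1.9 63. ] turn [-0.004  0.004 -0.   ] rows 1.5
rim pred [217. 125.]
rim pred [352. 126.]
rim pred [285. 124.]
```

View pics/wrist7.png

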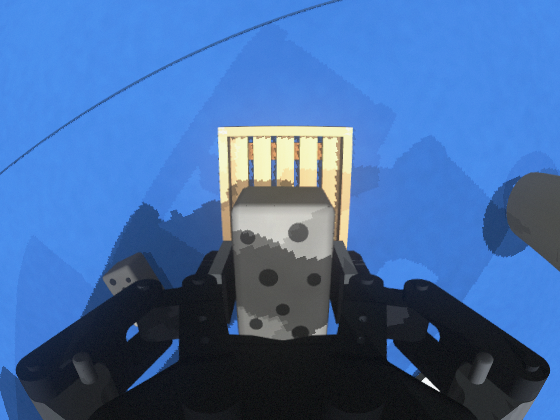

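The stone is held and the rack's far rim corners are at (218,128) and (352,128), within about 1 mm of the prediction. Lowering.

Converted, 64 mm / 1000 = 0.064, 62 mm / 1000 = 0.062, -0.004 rad / 3.1416 = -0.0013.

>>> {"name": "step_arm", "arguments": {"motion": [[[0.004,0.002,0.025],[-0.0013,0.0013,0],0.3],[[0.004,0.002,0.043],[-0.0013,0.0013,0],0.3],[[0.004,0.002,0.054],[-0.0013,0.0013,0],0.3],[[0.004,0.002,0.06],[-0.0013,0.0013,0],0.3],[[0.004,0.002,0.062],[-0.0013,0.0013,0],0.3],[[0.004,0.002,0.064],[-0.0013,0.0013,0],0.3],[[0.004,0.002,0.064],[-0.0013,0.0013,0],0.3],[[0.004,0.002,0.064],[-0.0013,0.0013,0],0.3]]}}

```text
time_s: 15.0
ee_pos: [0.5157, 0.3935, 0.0456]
eef_rot: [3.139, -0.004, 1.204]
force: [0.4, 0.0, 0.0]
grip_width: 0.0411
finger_force: 31.0
```

Converted, -100 mm / 1000 = -0.1, -70 mm / 1000 = -0.07.

>>> {"name": "step_arm", "arguments": {"motion": [[[0,0,0.001],[0,0,0],0.3],[[0,0,0.0015],[0,0,0],0.3],[[0,0,0.0015],[0,0,0],0.3],[[0,0,0.0015],[0,0,0],0.55],[[0,0,0.0015],[0,0,0],0.6],[[0,0,0.0015],[0,0,0],0.65],[[0,0,0.0015],[0,0,0],0.65],[[0,0,-0.008],[0,0,0],0.7],[[0,0,-0.035],[0,0,0],0.8],[[0,0,-0.07],[0,0,0],0.8],[[0,0,-0.1],[0,0,0],0.8],[[0,0,-0.1],[0,0,0],0.8],[[0,0,-0.1],[0,0,0],0.8]]}}

```text
time_s: 16.08
ee_pos: [0.5165, 0.3941, 0.148]
eef_rot: [3.136, -0.007, 1.204]
force: [-0.8, -0.2, -0.8]
grip_width: 0.0681
finger_force: 0.0
```

Run:
```python
from go import *
go(.431,.108,.15,122.2);pic("wrist",8)
im,c=load("wrist",8);print(proj(c,(.513,.391,.05)),proj(c,(.513,.391,.022)))
```

```text
t 16.08 pos [0.5165 0.3941 0.148 ] rot [ 3.136 -0.007  1.204] F [-0.8 -0.2 -0.8] grip 0.0681 | shift [-297.7   22.9   -4.1] turn [ 0.009 -0.004 -0.929] rows 7.4
[278.0241198  216.73419036] [278.30688815 206.49377923]
```

View pics/wrist8.png

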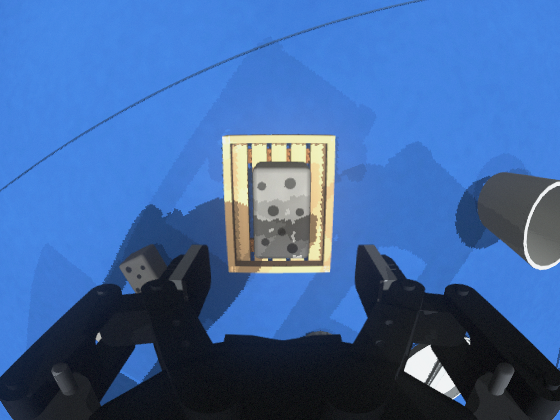

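The stone lies flat in the rack, top face at (282,212), about 3 mm off centre, which is inside the limit. Next is the comb.

Converted, -298 mm / 1000 = -0.298, 23 mm / 1000 = 0.023, -0.929 rad / 3.1416 = -0.2957.

>>> {"name": "step_arm", "arguments": {"motion": [[[-0.298,0.023,-0.004],[0.0029,-0.0013,-0.2957],0.7],[[-0.298,0.023,-0.004],[0.0029,-0.0013,-0.2957],0.7],[[-0.298,0.023,-0.004],[0.0029,-0.0013,-0.2957],0.7],[[-0.298,0.023,-0.004],[0.0029,-0.0013,-0.2957],0.7],[[-0.298,0.023,-0.004],[0.0029,-0.0013,-0.2957],0.7],[[-0.298,0.023,-0.004],[0.0029,-0.0013,-0.2957],0.7],[[-0.298,0.023,-0.004],[0.0029,-0.0013,-0.2957],0.7],[[-0.298,0.023,-0.004],[0.0029,-0.0013,-0.2957],0.7],[[-0.298,0.023,-0.004],[0.0029,-0.0013,-0.2957],0.7],[[-0.298,0.023,-0.004],[0.0029,-0.0013,-0.2957],0.7],[[-0.298,0.023,-0.004],[0.0029,-0.0013,-0.2957],0.7],[[-0.298,0.023,-0.004],[0.0029,-0.0013,-0.2957],0.7]]}}

```text
time_s: 17.13
ee_pos: [0.43, 0.1076, 0.1476]
eef_rot: [-3.135, -0.001, 2.133]
force: [0.6, 0.1, 1.1]
grip_width: 0.0596
finger_force: 0.0
```

Run:
```python
from go import *
go(.431,.108,.02,122.2);pic("wrist",9);im,c=load("wrist",9)
h=cv2.cvtColor(im,cv2.COLOR_BGR2HSV);m=cv2.inRange(h,(50,90,40),(90,255,255))
m=cv2.morphologyEx(m,cv2.MORPH_CLOSE,np.ones((9,9)))
k=max(cv2.findContours(m,0,2)[0],key=cv2.contourArea)[:,0]
W=np.array([onz(c,p,.006)[:2]*1000 for p in k],np.float32)
print(k.min(0),k.max(0),"rect",cv2.minAreaRect(W))
```

```text
t 17.13 pos [0.43   0.1076 0.1476] rot [-3.135e+00 -1.000e-03  2.133e+00] F [0.6 0.1 1.1] grip 0.0596 | shift [ -0.3   1.9 127.6] turn [-0.006 -0.001 -0.   ] rows 3.1
[266 131] [304 256] rect ((431.36962890625, 107.29932403564453), (31.679553985595703, 109.84259033203125), 31.488779067993164)
```

View pics/wrist9.png

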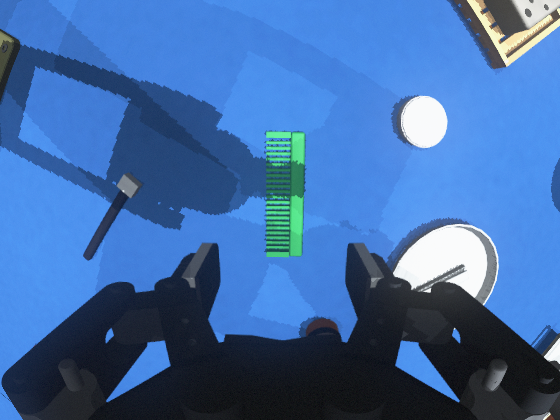

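The comb is at (285,194). It fits at (0.4314, 0.1073), measures 31.7x109.8 mm (matching 32x110), and its yaw is 121.5°. Descending to grasp.

Converted, 132 mm / 1000 = 0.132, 131 mm / 1000 = 0.131, -0.001 rad / 3.1416 = -0.0003.

>>> {"name": "step_arm", "arguments": {"motion": [[[-0.001,0.002,0.035],[-0.0019,-0.0003,0.0032],0.7],[[-0.001,0.002,0.07],[-0.0019,-0.0003,0.0032],0.7],[[-0.001,0.002,0.1],[-0.0019,-0.0003,0.0032],0.7],[[-0.001,0.002,0.116],[-0.0019,-0.0003,0.0032],0.65],[[-0.001,0.002,0.124],[-0.0019,-0.0003,0.0032],0.6],[[-0.001,0.002,0.129],[-0.0019,-0.0003,0.0032],0.55],[[-0.001,0.002,0.131],[-0.0019,-0.0003,0.0032],0.55],[[-0.001,0.002,0.132],[-0.0019,-0.0003,0.0032],0.55],[[-0.001,0.002,0.132],[-0.0019,-0.0003,0.0032],0.5]], "force": 25}}

```text
time_s: 17.93
ee_pos: [0.4318, 0.1068, 0.0166]
eef_rot: [3.14, 0.001, 2.123]
force: [0.5, 0.3, 0.6]
grip_width: 0.0426
finger_force: 0.0
```

>>> {"name": "step_arm", "arguments": {"motion": [[[0,0,0],[0,0,0],0.45],[[0,0,0],[0,0,0],0.42],[[0,0,0],[0,0,0],0.38],[[0,0,0],[0,0,0],0.3],[[0,0,0],[0,0,0],0.2],[[0,0,0],[0,0,0],0.2],[[0,0,0],[0,0,0],0.2]]}}

```text
time_s: 18.52
ee_pos: [0.4315, 0.1065, 0.0168]
eef_rot: [3.14, 0.001, 2.123]
force: [-1.1, 0.5, 5.8]
grip_width: 0.0308
finger_force: 24.5
```

```bash
python3 go.py .5334 -.3844 .13 92.1
```

```text
t 18.52 pos [0.4315 0.1065 0.0168] rot [3.140e+00 1.000e-03 2.123e+00] F [-1.1  0.5  5.8] grip 0.0308 | shift [-471.6 -170.4 -112.9] turn [0.001 0.001 0.515] rows 12.3
```

Converted, -472 mm / 1000 = -0.472, -170 mm / 1000 = -0.17, 0.515 rad / 3.1416 = 0.1639.

>>> {"name": "step_arm", "arguments": {"motion": [[[0,0,-0.012],[0,0,0],0.2],[[0,0,-0.035],[0,0,0],0.2],[[0,0,-0.07],[0,0,0],0.2],[[-0.01,-0.004,-0.1],[0,0,0],0.2],[[-0.035,-0.013,-0.113],[0,0,0.0127],0.2],[[-0.07,-0.025,-0.113],[0,0,0.0255],0.2],[[-0.105,-0.038,-0.113],[0,0,0.0414],0.2],[[-0.14,-0.051,-0.113],[0,0,0.0541],0.2],[[-0.175,-0.063,-0.113],[0,0,0.0668],0.2],[[-0.21,-0.076,-0.113],[0,0,0.0828],0.2],[[-0.245,-0.089,-0.113],[0,0,0.0955],0.2],[[-0.28,-0.101,-0.113],[0,0,0.1082],0.2],[[-0.315,-0.114,-0.113],[0,0,0.121],0.2],[[-0.35,-0.126,-0.113],[0,0,0.1337],0.2],[[-0.385,-0.139,-0.113],[0,0,0.1464],0.2],[[-0.42,-0.152,-0.113],[0,0,0.1592],0.2],[[-0.45,-0.163,-0.113],[0.0003,0.0003,0.1639],0.2],[[-0.467,-0.169,-0.113],[0.0003,0.0003,0.1639],0.2],[[-0.472,-0.17,-0.113],[0.0003,0.0003,0.1639],0.2],[[-0.472,-0.17,-0.113],[0.0003,0.0003,0.1639],0.2]]}}

```text
time_s: 20.18
ee_pos: [0.5336, -0.3858, 0.1291]
eef_rot: [-3.141, 0.0, 1.606]
force: [0.1, 0.2, -1.0]
grip_width: 0.0311
finger_force: 25.4
```

Run:
```python
from go import *
go(.5334,-.3844,.02,92.1);pic("wrist",10)
im,c=load("wrist",10);a=np.radians(92.1);u=np.array([np.cos(a),np.sin(a),0]);v=np.array([np.sin(a),-np.cos(a),0])
for s,t in((.075,-.0575),(.075,.0575),(.075,0)):print("rim pred",proj(c,np.array([.5334,-.3844,.045])+s*u+t*v).round())
```

```text
t 20.18 pos [ 0.5336 -0.3858  0.1291] rot [-3.141  0.     1.606] F [ 0.1  0.2 -1. ] grip 0.0311 | shift [ 1.400e+00 -1.000e-01  1.091e+02] turn [-0.001  0.    -0.002] rows 2.6
rim pred [193. 102.]
rim pred [370. 102.]
rim pred [281. 100.]
```

View pics/wrist10.png

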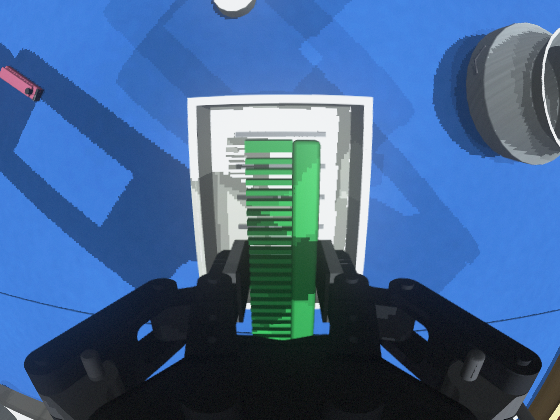

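The comb is held level between rim corners (189,98) and (372,97), centred in the basket. Lowering to a TCP height of about 0.020.

Converted, 109 mm / 1000 = 0.109, 107 mm / 1000 = 0.107.

>>> {"name": "step_arm", "arguments": {"motion": [[[0.003,0,0.03],[0,0,0],0.2],[[0.003,0,0.06],[0,0,0],0.2],[[0.003,0,0.085],[0,0,0],0.2],[[0.003,0,0.098],[0,0,0],0.2],[[0.003,0,0.104],[0,0,0],0.2],[[0.003,0,0.107],[0,0,0],0.2],[[0.003,0,0.109],[0,0,0],0.2],[[0.003,0,0.109],[0,0,0],0.2],[[0.003,0,0.109],[0,0,0],0.2]]}}

```text
time_s: 20.98
ee_pos: [0.5342, -0.3817, 0.0216]
eef_rot: [3.141, 0.001, 1.608]
force: [0.6, 0.6, 0.7]
grip_width: 0.0309
finger_force: 25.4
```

Converted, -150 mm / 1000 = -0.15, -110 mm / 1000 = -0.11.

>>> {"name": "step_arm", "arguments": {"motion": [[[0,0,0.001],[0,0,0],0.2],[[0,0,0.0015],[0,0,0],0.2],[[0,0,0.0015],[0,0,0],0.2],[[0,0,0.0015],[0,0,0],0.4],[[0,0,0.0015],[0,0,0],0.5],[[0,0,0.0015],[0,0,0],0.55],[[0,0,0.0015],[0,0,0],0.55],[[0,0,-0.008],[0,0,0],0.55],[[0,0,-0.035],[0,0,0],0.55],[[0,0,-0.07],[0,0,0],0.55],[[0,0,-0.11],[0,0,0],0.55],[[0,0,-0.15],[0,0,0],0.55],[[0,0,-0.15],[0,0,0],0.55],[[0,0,-0.15],[0,0,0],0.55]]}}

```text
time_s: 22.15
ee_pos: [0.5355, -0.383, 0.1749]
eef_rot: [3.136, 0.006, 1.608]
force: [-0.1, 0.4, -0.2]
grip_width: 0.0469
finger_force: 0.0
```

Run:
```python
from go import *
go(.43,-.3,.3,90);pic("wrist",11);pic("top",1)
w,_=load("wrist",11);t,_=load("top",1)
a=cv2.resize(w[60:360,130:450],(400,375));b=cv2.resize(t[110:290,90:480],None,fx=1,fy=1)
b=cv2.resize(b,(400,185))
cv2.imwrite("pics/fin.png",np.vstack([a,b]))
```

```text
t 22.15 pos [ 0.5355 -0.383   0.1749] rot [3.136 0.006 1.608] F [-0.1  0.4 -0.2] grip 0.0469 | shift [  86.1 -101.7 -126.1] turn [0.005 0.005 0.037] rows 4.4
```

View pics/fin.png

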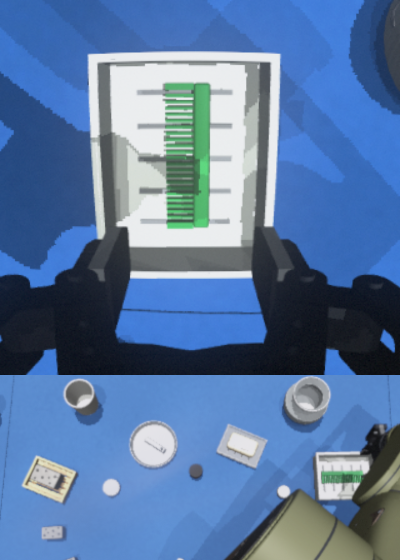

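The comb lies flat in the middle of the basket. The top view (lower half) shows the stone in the rack, the clipper in the dish, the soap in the case, and the lota and cup standing where they were. The arm is clear and still, so I hand in.

```bash
python3 -c "
from plant import bot
print(bot.finish_job())"
```

```text
the job is handed in; nothing more can be done
None
```

I handed the job in after about 22 s on the robot's clock: in the last pictures the soap, stone, clipper and comb each lie flat in the right place, with the lota and cup unmoved; the hand-in returned no verdict.

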